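# Roll the colour reference bar to green and select the green channel

## Task

Set the colorimeter up for its green check: roll the six-sided colour reference bar away from you on its dark rubber mat, one face at a time and letting it settle flat on each face, without lifting it, until the green face is on top and the bar still lies wholly on the mat. Then turn only the small black inner knob of the control unit until its white pointer line points at the green dot, without dragging the metal outer ring round with it. Leave the beaker and the sample bottles undisturbed.

Things in the scene. Friction and masses are not known exactly. Their poses are not given: they have to be found in the camera images.
- bar: Loose hexagonal aluminium bar, 140 mm long, 62.4 across flats, 72 across corners, faces 36 wide with colour inlays, about 0.4 kg. Origin: its centre, 31 mm above the mat. y along its length (world y within 0.35 rad); at the start z up, x away from the robot. Pushed near its top on the robot's side it tips over its far lower edge; past 30 degrees it falls onto the next face. A roll moves it 36 mm.
- face_white (a point): Centre of the bar's white face, z outward; on top at the start. Rolled away from the robot the faces come up in the order white, yellow, green, blue, red, black, so two rolls of 60 degrees away bring green up.
- face_yellow (a point): Centre of the bar's yellow face, z outward; at the start the upper face on the robot's side.
- face_green (a point): Centre of the bar's green face, z outward; at the start the lower face on the robot's side; straight up when the job is done.
- mat: Dark rubber mat fixed to the bench, 270 mm (its x, away from the robot) by 230 mm (its y), 3 mm thick. Origin at the centre of its underside. The bar starts on the half nearer the robot. The mat and the control unit may change sides from start to start.
- unit: Grey control box fixed to the bench, 150 x 150 x 45 mm, origin at the centre of its underside, x away from the robot within 0.25 rad. On top, on one axis, a knurled metal outer ring (radius 36 mm, top 60 mm above the bench) and above it the black inner knob. Five dots on the box, 53 mm from the axis: white at +y, then clockwise every 45 degrees yellow, green (at +x), blue, red (at -y).
- knob (a joint): Angle of the inner knob, rad, 0 to 3.14, growing clockwise seen from above: 0 = pointer at the white dot (unit's +y), 0.785 yellow, 1.571 green (unit's +x), 2.356 blue, 3.142 red. It stays where it is left (friction about 0.03 N m). It starts somewhere between the white and yellow dots or just past yellow.
- knob_top (a point): Centre of the top of the inner knob, on the axis, 95.5 mm above the bench; its y axis points to the pointer end. The knob is a bar grip 16 mm thick, 36 long, 30 high on a disc 5 mm thick of 19 mm radius, so the grip's sides are free from 30 mm below this point to the top; the ring's top is 35 mm below it.
- pointer_tip (a point): Outer end of the white pointer line on the top of the knob, 18 mm from the axis.
- ring_mark (a point): Red line on the top of the outer ring, 34 mm from the axis, 60 mm above the bench: must stay where it is. The ring turns easily (friction about 0.02 N m).
- beaker: Empty clear beaker, 62 mm wide, 78 mm high, loose; origin at the centre of its underside. Stands between mat and unit; leave it alone.
- bottle_orange: White sample bottle with an orange label, 63 mm wide, 180 mm high, loose, behind the work; origin at the centre of its underside. Leave it alone.
- bottle_tall: Tall plain white sample bottle, 70 mm wide, 230 mm high, loose, behind the work; origin at the centre of its underside. Leave it alone.

How it is judged:
On the way, in this order (a step that is already met when the one before it is completed fails the run):
1. the bar has been rolled one face and lies at rest with yellow up (angle between face_yellow's own z axis and vertical below 0.1 rad and angular speed of bar below 0.3 rad/s and linear speed of bar below 0.03 m/s), for 0.2 s.
2. the bar has been rolled a second face and lies at rest with green up (angle between face_green's own z axis and vertical below 0.1 rad and angular speed of bar below 0.3 rad/s and linear speed of bar below 0.03 m/s), for 0.2 s.
3. the inner knob points at the green dot (value of joint knob between 1.4408 and 1.7008 rad), for 0.2 s.
At the end, for the whole second after the job is handed in: The bar lies at rest, flat on the mat with the green face up (within 0.1 rad), wholly on the mat (centre within 100 mm of the mat's centre along its x and 45 mm along its y); the inner knob points at the green dot (within 0.13 rad) (all of step 2 and all of step 3 and x of bar in the frame of mat between -0.1 and 0.1 m and y of bar in the frame of mat between -0.045 and 0.045 m and height (world z) of bar below 0.039 m); the robot touches nothing.
It fails at once if the bar is lifted (its centre more than 55 mm above the bench, which rolling never needs) (height (world z) of bar above 0.055 m).
It fails at once if the outer ring is dragged round (its mark moves more than 6 mm, about 10 degrees) (distance of ring_mark from where it was at the start of the episode above 0.006 m).
It fails at once if the beaker or a bottle is shifted more than 25 mm or tipped (distance of any of beaker, bottle_orange, bottle_tall from where it was at the start of the episode above 0.025 m or angle between any of beaker, bottle_orange, bottle_tall's own z axis and vertical above 0.4 rad).
It also fails if it takes over 58 s, if anything falls off the work surface, if the arm or the gripper's body presses on something with over 40 N, if the wrist force passes 120 N, or if a joint passes its speed limit or range.

## Robot

A 7-joint arm with a two-finger parallel gripper is mounted at the origin on a cart in front of the work surface, level with it; the furniture and walls round the work are solid. World frame = base frame: x ahead of the robot, y to its left, z up, the work surface at z = 0. Lengths are in m, angles in rad, forces in N, time in s.
With the tool pointing down it reaches from about 0.4 to 0.85 m from the base axis. Payload 10.4 kg.
Tool frame: the origin (TCP) lies at the very end of the fingers, on their centre line; the grasp point (between the pads) lies r.hold_point_z behind it (r.hold_point_z is the distance from the TCP to the grasp point, in m); z points along the fingers, y is the line along which they close (so a half turn about z gives the same grasp; the last joint's range is limited). The gripper opens to 87 mm and grips with 3 to 60 N. Pads are 19 mm wide; open, the fingers measure 117 mm over their backs; the gripper's body (75 mm by 190 mm) begins 51 mm behind the grasp point.
Start: joints at [-0.023, 0.332, -0.065, 1.46, 0.022, 1.35, -0.088], TCP at [0.625, 0, 0.202] pointing down, gripper open.
Joint ranges: [-2.6, 2.6], [-0.5, 2.12], [-1.47, 1.34], [0.16, 2.42], [-1.27, 4.41], [0.06, 2.06], [-2.6, 2.6]. Speed limits (rad/s): [2.22, 2.22, 2.79, 2.79, 3.14, 3.14, 3.14].

## Interface

Orientations are given as a unit quaternion [w, x, y, z].
In Python, from bench import sense, optics, hand_in, r gives the robot as it stands.
- The arm moves only by the tool apply_moves, never from a script. Its argument "motion" is a list of rows, each an object of numbers: "x", "y", "z": the shift along the tool's x, y, z each as a share of 0.8 m, from -1 to 1; "ax", "ay", "az": the turn, a rotation vector about the tool's x, y, z each as a share of 90 degrees, from -1 to 1; "jaw": the opening, from -1 (shut) to 1 (fully open). A call has 1 to 5 rows; each row is the pose to reach, as a shift and turn from the pose commanded when the call began, along the tool's axes at that moment; what a row does not reach only later rows make up. A row lasts 1/10 s, in which the tool goes at most 50 mm and 8.59 degrees, less where a joint would pass 70% of its speed; a pose out of reach is approached as far as the arm can. A call with a number of a shift or a turn outside -1 to 1 is refused whole. A call with a gripper value outside its range is refused whole. The fingers move at their own pace and stop on an object; "grip_force" is the grip in N (left out, the last holds). Time passes only in rows, so rows that repeat a pose let the fingers close. It gives the time, the measured TCP pose, the force, the opening and the grip force at its end, in the units of the state.
- sense(): the state, without advancing time (a new reading comes with each control period).
- optics.grab_frame(name): name is "scene" or "side" or "wrist"; returns a dict with "color" (384x512x3 uint8, red, green, blue), "camera_matrix" (3x3 intrinsics, pixels), "eye" and "attitude" of the camera in the world; the wrist camera has in their place "T_tool_cam" (4x4, takes a point from camera to tool coordinates, whose origin is the TCP and whose axes are the flange's). Camera axes: x right, y down, z forward; pixel columns grow to the right and rows downward; lengths in m; the calibration is good to about 2 mm. A picture is of the moment at which its call begins: read the wrist's pose just before it. There is no depth.
- hand_in(): hands the job in; it is judged then, once.
The state is a dict: "clock": time; "joint_positions": joint angles; "qvel": joint speeds; "effort": joint torques, N m; "tool_pos": TCP position; "tool_rot": TCP orientation; "contact_force": force on the tool from outside, world axes, zero at the start; "torque": the same for the moment, N m; "grip_width": finger opening in m; "gripper_force": force on a finger pad.
Only numpy, scipy, OpenCV 4.12 (cv2) and the standard library are available. Lean on these libraries where they do the work, as an engineer would, in place of code of your own. Each camera call takes 0.05 s, during which the arm holds its last target. There are 200 camera calls.

## Working session

There is one attempt and no reset: what is moved stays moved. The work goes in short steps, Python scripts to look and compute and a tool call to move; the robot and the scene stay as the last step left them, time stands still between calls to the robot, and variables do not carry over. Pictures are saved under pics/ and viewed, at most 10 in all, crops included, and the job is handed in when it is done.

Besides the shell and the picture viewer there is one more tool, called after "Emit:" as name(argument=value, ...) on one line, values as JSON. apply_moves: Moves the arm, as the interface text tells. Shift numbers are shares of 0.8 m and turn numbers shares of 90 degrees, none past 1 either way. Its arguments: {"type":"object","properties":{"motion":{"type":"array"},"grip_force":{"type":"number"}},"required":["motion"]}

```bash
ls; mkdir -p pics; cat > h.py <<'E'
import numpy as np, cv2
from bench import sense, optics, hand_in, r
from scipy.spatial.transform import Rotation as R
def rot(q): q=np.array(q,float); return R.from_quat(np.r_[q[1:],q[0]]).as_matrix() if q.size==4 else q
def grab(n):
    s=sense(); f=optics.grab_frame(n)
    if 'T_tool_cam' in f:
        T=np.array(f['T_tool_cam']); A=rot(s['tool_rot']); f['eye']=A@T[:3,3]+s['tool_pos']; f['A']=A@T[:3,:3]
    else: f['A']=rot(np.array(f['attitude']))
    return f
def pix(f,u,v,z):
    d=f['A']@np.linalg.solve(f['camera_matrix'],[u,v,1.]); e=np.array(f['eye']); return e+d*(z-e[2])/d[2]
def proj(f,p):
    c=f['camera_matrix']@(f['A'].T@(np.array(p)-f['eye'])); return c[:2]/c[2]
E
python3 - <<'E'
from h import *
s=sense(); print(s, r.hold_point_z)
for n in ['scene','side','wrist']:
    f=grab(n); cv2.imwrite(f'pics/{n}0.png',f['color'][:,:,::-1]); np.savez(f'pics/{n}0.npz',**f); print(n,f['eye'],f['A'].round(2).tolist(),f.get('attitude'))
a=[cv2.imread(f'pics/{n}0.png') for n in ['scene','side','wrist']]
cv2.imwrite('pics/c0.png',cv2.resize(np.vstack([np.hstack(a[:2]),np.hstack([a[2],a[2]*0])]),(800,600)))
E
```

```text
pics
{'clock': 0.0, 'joint_positions': array([-0.02259245,  0.33288303, -0.06470926,  1.46090487,  0.02159206,
        1.34989628, -0.08850793]), 'qvel': array([-0.00072046, -0.00084727,  0.0002248 ,  0.00020068, -0.00061234,
        0.00108072,  0.00153185]), 'effort': array([-1.20520472e-04, -6.23245955e+01,  2.44190963e-02, -3.89891267e+01,
       -6.13984605e-02,  3.97891912e-02,  1.87085252e-04]), 'tool_pos': array([ 6.24600690e-01, -2.41575813e-06,  2.01664410e-01]), 'tool_rot': array([-4.74803822e-04,  7.07102456e-01,  7.07110762e-01, -5.11878173e-04]), 'contact_force': array([0.33106657, 0.23750948, 0.40941683]), 'torque': array([-0.01274875,  0.00122474, -0.07435826]), 'gripper_force': 0.0, 'grip_width': 0.08714321703566913} 0.0187
scene [0.02831906 0.71668752 0.70788283] [[-0.81, -0.31, 0.5], [-0.59, 0.45, -0.68], [-0.01, -0.84, -0.54]] [ 0.15308088 -0.26837548  0.83626894 -0.45298466]
side [0.39819861 0.6401856  1.34672021] [[-0.97, -0.2, 0.12], [-0.23, 0.84, -0.48], [-0.01, -0.5, -0.87]] [ 0.03433856 -0.11260508  0.95980389 -0.25478905]
wrist [0.62474036 0.08379256 0.38399057] [[1.0, 0.0, -0.0], [-0.0, -0.95, -0.31], [-0.0, 0.31, -0.95]] None
```

View pics/scene0.png

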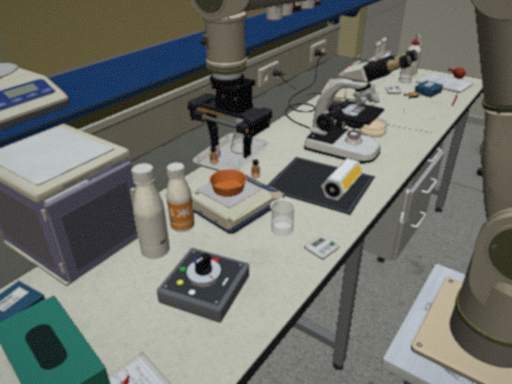

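View pics/c0.png

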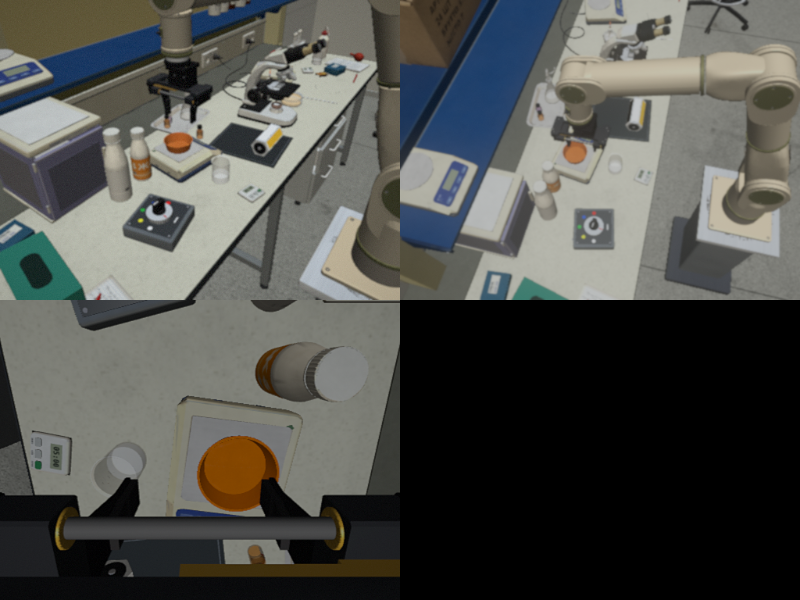

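The scene view shows the mat around (320,183) with the bar at (343,180), the unit at (205,282), its knob at (205,264), and the beaker at (283,217). The tool closes along world x. I'll zoom in on the bar and knob next.

```bash
python3 - <<'E'
import cv2,numpy as np
a=cv2.imread('pics/scene0.png');b=cv2.imread('pics/side0.png')
def c(i,x,y): return cv2.resize(i[y:y+75,x:x+100],(400,300),interpolation=cv2.INTER_CUBIC)
cv2.imwrite('pics/z0.png',np.vstack([np.hstack([c(a,275,143),c(a,155,240)]),np.hstack([c(b,250,110),c(b,200,255)])]))
E
```

```text
(no output)
```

View pics/z0.png

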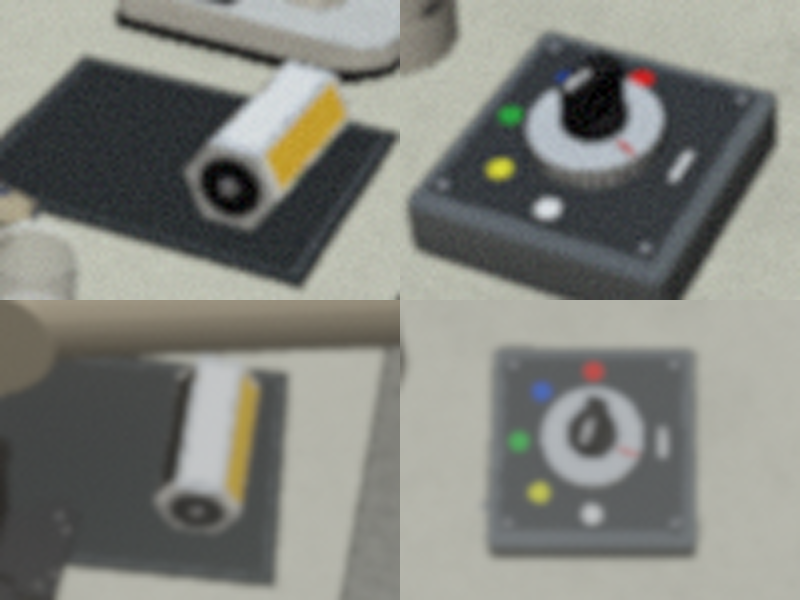

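The crops show the bar with white up and yellow towards the robot. The unit's green dot is on the far side, and the white dot is towards +y. I'll compute positions.

```bash
python3 - <<'E'
from h import *
S=dict(np.load('pics/scene0.npz'));D=dict(np.load('pics/side0.npz'))
def c(f,x0,y0,ox,oy,pts,z,l):
    for x,y in pts: print(l,pix(f,x0+(x-ox)/4-.4,y0+(y-oy)/4-.4,z).round(4))
c(S,275,143,0,0,[(85,57),(398,135),(300,285)],.003,'mat S')
c(D,250,110,0,300,[(287,373),(272,585)],.003,'mat D')
c(S,275,143,0,0,[(222,140),(270,185),(289,62),(335,85)],.0654,'white S farleft,near at +y end; -y end')
c(D,250,110,0,300,[(187,487),(230,503),(195,360),(243,372)],.0654,'white D')
c(S,155,240,400,0,[(547,208),(500,168),(510,115),(563,78),(642,78)],.045,'dots S w y g b r')
c(D,200,255,400,300,[(592,514),(539,492),(519,441),(541,392),(594,371)],.045,'dots D')
for f,a in ((S,(155,240,400,0)),(D,(200,255,400,300))):
    pass
c(S,155,240,400,0,[(625,148),(565,90),(590,70)],.06,'mark S / ptr')
c(S,155,240,400,0,[(568,90),(590,70)],.0955,'ptr S')
c(D,200,255,400,300,[(583,441),(595,415),(598,400)],.0955,'ptr D')
# beaker
c(S,275,143,0,0,[(30,300)],0,'beaker')
E
```

```text
mat S [ 0.6847 -0.4081  0.003 ]
mat S [ 0.4217 -0.4374  0.003 ]
mat S [ 0.3968 -0.2152  0.003 ]
mat D [ 0.4238 -0.4401  0.003 ]
mat D [ 0.399  -0.2155  0.003 ]
white S farleft,near at +y end; -y end [ 0.4846 -0.2592  0.0654]
white S farleft,near at +y end; -y end [ 0.4309 -0.2256  0.0654]
white S farleft,near at +y end; -y end [ 0.4965 -0.3888  0.0654]
white S farleft,near at +y end; -y end [ 0.4533 -0.3759  0.0654]
white D [ 0.4834 -0.2539  0.0654]
white D [ 0.4459 -0.2463  0.0654]
white D [ 0.5021 -0.3859  0.0654]
white D [ 0.4595 -0.3825  0.0654]
dots S w y g b r [0.5199 0.2729 0.045 ]
dots S w y g b r [0.5598 0.266  0.045 ]
dots S w y g b r [0.5837 0.2335 0.045 ]
dots S w y g b r [0.5804 0.1945 0.045 ]
dots S w y g b r [0.5442 0.169  0.045 ]
dots D [0.5193 0.2723 0.045 ]
dots D [0.5596 0.2656 0.045 ]
dots D [0.5832 0.2328 0.045 ]
dots D [0.5772 0.1934 0.045 ]
dots D [0.5435 0.1688 0.045 ]
mark S / ptr [0.5047 0.228  0.06  ]
mark S / ptr [0.5605 0.2129 0.06  ]
mark S / ptr [0.5602 0.1929 0.06  ]
ptr S [0.53   0.2396 0.0955]
ptr S [0.531  0.2216 0.0955]
ptr D [0.533  0.2384 0.0955]
ptr D [0.5294 0.2183 0.0955]
ptr D [0.53   0.2072 0.0955]
beaker [ 0.5392 -0.0997  0.    ]
```

Emit:
apply_moves(motion=[{"x":-0.4,"y":-0.26,"az":-0.45,"jaw":1},{"x":-0.4,"y":-0.26,"az":-0.45,"jaw":1},{"x":-0.4,"y":-0.26,"az":-0.45,"jaw":1},{"x":-0.4,"y":-0.26,"az":-0.45,"jaw":1},{"x":-0.4,"y":-0.26,"az":-0.45,"jaw":1}])

```text
invalid input
```

```bash
cat >> h.py <<'E'
def go(x,y,z,ang):
    "shares to reach TCP xyz with tool x at world angle ang (deg), tool down"
    s=sense(); A=rot(s['tool_rot']); t=np.radians(ang); c,q=np.cos(t),np.sin(t)
    B=np.array([[c,q,0],[q,-c,0],[0,0,-1.]])
    print('shift',(A.T@(np.array([x,y,z])-s['tool_pos'])/.8).round(4),'turn',(R.from_matrix(A.T@B).as_rotvec()/(np.pi/2)).round(4),'at',s['tool_pos'].round(4),s['clock'],s['contact_force'].round(1))
E
python3 -c "
from h import *
go(.418,-.3225,.2,185.7)"
```

```text
shift [-0.4031 -0.2584  0.0026] turn [-5.0000e-04 -6.0000e-04 -1.0633e+00] at [0.6247 0.     0.2018] 0.15 [-0.7  0.6 -0.4]
```

Emit:
apply_moves(motion=[{"x":-0.4,"y":-0.26,"z":0,"ax":0,"ay":0,"az":-0.45,"jaw":1},{"x":-0.4,"y":-0.26,"z":0,"ax":0,"ay":0,"az":-0.45,"jaw":1},{"x":-0.4,"y":-0.26,"z":0,"ax":0,"ay":0,"az":-0.45,"jaw":1},{"x":-0.4,"y":-0.26,"z":0,"ax":0,"ay":0,"az":-0.45,"jaw":1},{"x":-0.4,"y":-0.26,"z":0,"ax":0,"ay":0,"az":-0.45,"jaw":1}])

```text
clock: 0.65
tool_pos: [0.4921, -0.204, 0.2024]
tool_rot: [0.0, 0.416, 0.909, 0.0]
contact_force: [0.9, -0.9, -0.7]
grip_width: 0.0868
gripper_force: 0.0
```

```bash
python3 -c "
from h import *
go(.418,-.3225,.2,185.7)"
```

```text
shift [-0.0516 -0.1669  0.0029] turn [ 2.000e-04  0.000e+00 -6.102e-01] at [ 0.4921 -0.204   0.2024] 0.65 [ 0.9 -0.9 -0.7]
```

Emit:
apply_moves(motion=[{"x":-0.05,"y":-0.165,"z":0,"ax":0,"ay":0,"az":-0.6,"jaw":1},{"x":-0.05,"y":-0.165,"z":0,"ax":0,"ay":0,"az":-0.6,"jaw":1},{"x":-0.05,"y":-0.165,"z":0,"ax":0,"ay":0,"az":-0.6,"jaw":1},{"x":-0.05,"y":-0.165,"z":0,"ax":0,"ay":0,"az":-0.6,"jaw":1},{"x":-0.05,"y":-0.165,"z":0,"ax":0,"ay":0,"az":-0.6,"jaw":1}])

```text
clock: 1.15
tool_pos: [0.4172, -0.3208, 0.2023]
tool_rot: [-0.0, 0.081, 0.997, -0.0]
contact_force: [0.2, 1.3, -0.2]
grip_width: 0.0871
gripper_force: 0.0
```

```bash
python3 -c "
from h import *
go(.418,-.3225,.1,185.7)
f=grab('wrist');cv2.imwrite('pics/w1.png',f['color'][:,:,::-1]);np.savez('pics/w1.npz',**f)
P=np.array([.4725,-.317]);x=np.array([np.cos(.1),np.sin(.1)]);y=np.array([-x[1],x[0]])
for a in(-18,18):
  for b in (-70,70): print(a,b,proj(f,[*(P+a*x/1000+b*y/1000),.0654]))
"
```

```text
shift [-0.0013 -0.0019  0.1279] turn [-1.000e-04 -3.000e-04 -1.661e-01] at [ 0.4172 -0.3208  0.2023] 1.15 [ 0.2  1.3 -0.2]
-18 -70 [200.97140977 222.09425571]
-18 70 [328.92085191 190.08783649]
18 -70 [210.98023523 250.96134546]
18 70 [335.32736124 220.86567331]
```

View pics/w1.png

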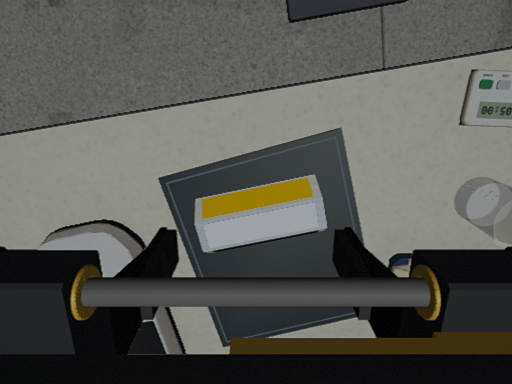

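The wrist view shows the bar's yellow inlay at about (258,198) and its white face from (203,235) to (325,215). The bar is nearly parallel to the mat, so I'll measure its yaw with a mask.

```bash
python3 - <<'E'
from h import *
f=dict(np.load('pics/w1.npz'));im=f['color'];h=cv2.cvtColor(im,cv2.COLOR_RGB2HSV)
roi=np.zeros(im.shape[:2],np.uint8);roi[165:265,185:340]=1
w=((h[...,2]>150)&(h[...,1]<45)&(roi>0)).astype(np.uint8)
yl=((h[...,1]>140)&(h[...,0]>15)&(h[...,0]<32)&(roi>0)).astype(np.uint8)
for n,m in(('w',w),('y',yl)):
    c=max(cv2.findContours(m,0,2)[0],key=cv2.contourArea); a=cv2.approxPolyDP(c,4,True)[:,0]; print(n,cv2.contourArea(c),a.tolist(),[pix(f,*p,.0654)[:2].round(4).tolist() for p in a])
    b=cv2.boxPoints(cv2.minAreaRect(c));print([(p.round().tolist(),pix(f,*p,.0654 if n=='w' else .05)[:2].round(4).tolist()) for p in b])
E
```

```text
w 3713.0 [[321, 198], [195, 223], [203, 250], [323, 228]] [[0.455, -0.2582], [0.4616, -0.395], [0.4948, -0.3933], [0.4896, -0.2595]]
[([195.0, 222.0], [0.4605, -0.3952]), ([321.0, 197.0], [0.4537, -0.2583]), ([327.0, 227.0], [0.4894, -0.2553]), ([201.0, 252.0], [0.4974, -0.3965])]
y 2024.5 [[312, 195], [303, 178], [203, 199], [202, 217]] [[0.4501, -0.2671], [0.4302, -0.2743], [0.4361, -0.3808], [0.456, -0.3861]]
[([198.0, 200.0], [0.4409, -0.3894]), ([308.0, 177.0], [0.4344, -0.2669]), ([312.0, 196.0], [0.4569, -0.2651]), ([202.0, 219.0], [0.464, -0.3899])]
```

```bash
python3 -c "
from h import *
go(.4205,-.329,.058,182.8)"
```

```text
shift [-0.0048 -0.0109  0.1804] turn [ 1.000e-04 -2.000e-04 -1.264e-01] at [ 0.418  -0.3198  0.2023] 1.2 [ 0.3  0.3 -0.1]
```

Emit:
apply_moves(motion=[{"x":-0.005,"y":-0.011,"z":0.06,"ax":0,"ay":0,"az":-0.09,"jaw":1},{"x":-0.005,"y":-0.011,"z":0.11,"ax":0,"ay":0,"az":-0.126,"jaw":1},{"x":-0.005,"y":-0.011,"z":0.15,"ax":0,"ay":0,"az":-0.126,"jaw":1},{"x":-0.005,"y":-0.011,"z":0.18,"ax":0,"ay":0,"az":-0.126,"jaw":1},{"x":-0.005,"y":-0.011,"z":0.18,"ax":0,"ay":0,"az":-0.126,"jaw":1}])

```text
clock: 1.7
tool_pos: [0.4194, -0.3266, 0.0552]
tool_rot: [-0.003, -0.016, 1.0, 0.002]
contact_force: [0.2, 0.6, 0.0]
grip_width: 0.0868
gripper_force: 0.0
```

```bash
python3 -c "
from h import *
go(.4205+.023,-.329+.001,.058,182.8)"
```

```text
shift [-0.0301 -0.0027 -0.0037] turn [ 0.0023 -0.0032 -0.0106] at [ 0.4194 -0.3266  0.0552] 1.7 [0.2 0.6 0. ]
```

Emit:
apply_moves(motion=[{"x":-0.015,"y":-0.003,"z":-0.003,"ax":0,"ay":0,"az":0,"jaw":1},{"x":-0.025,"y":-0.003,"z":-0.003,"ax":0,"ay":0,"az":0,"jaw":1},{"x":-0.03,"y":-0.003,"z":-0.003,"ax":0,"ay":0,"az":0,"jaw":1},{"x":-0.034,"y":-0.003,"z":-0.003,"ax":0,"ay":0,"az":0,"jaw":1},{"x":-0.038,"y":-0.003,"z":-0.003,"ax":0,"ay":0,"az":0,"jaw":1}])

```text
clock: 2.2
tool_pos: [0.4523, -0.3298, 0.0613]
tool_rot: [0.0, -0.017, 1.0, -0.0]
contact_force: [0.2, 0.9, 0.8]
grip_width: 0.0872
gripper_force: 0.0
```

```bash
python3 -c "
from h import *
s=sense();print(s['tool_pos'],s['contact_force'])
f=grab('scene')['color'];g=grab('wrist')['color']
cv2.imwrite('pics/p1.png',np.hstack([cv2.resize(f[130:230,250:390],(420,300)),cv2.resize(g[100:300,130:390],(380,300))])[:,:,::-1])"
```

```text
[ 0.45230706 -0.32977235  0.06133874] [0.22809613 0.91607589 0.82229314]
```

View pics/p1.png

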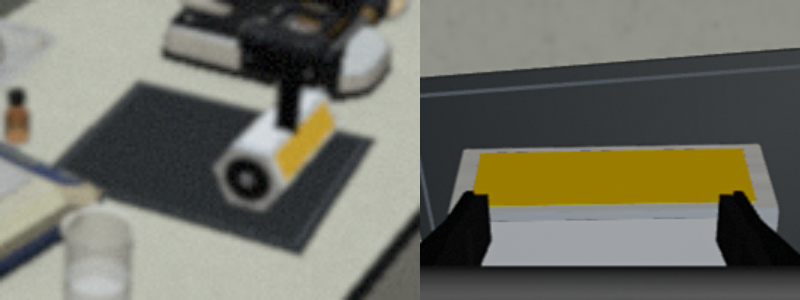

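Both fingertips are aligned with the bar's yellow/white edge and not yet loaded. I'll lower slightly and push.

Emit:
apply_moves(motion=[{"x":0.006,"y":0,"z":0.004,"ax":0,"ay":0,"az":0,"jaw":1},{"x":0,"y":0,"z":0.004,"ax":0,"ay":0,"az":0,"jaw":1},{"x":-0.005,"y":0,"z":0.004,"ax":0,"ay":0,"az":0,"jaw":1},{"x":-0.01,"y":0,"z":0.004,"ax":0,"ay":0,"az":0,"jaw":1},{"x":-0.015,"y":0,"z":0.004,"ax":0,"ay":0,"az":0,"jaw":1}])

```text
clock: 2.8
tool_pos: [0.4644, -0.3292, 0.0577]
tool_rot: [0.0, -0.017, 1.0, -0.0]
contact_force: [-0.3, 0.5, 0.7]
grip_width: 0.0871
gripper_force: 0.0
```

Emit:
apply_moves(motion=[{"x":-0.005,"y":0,"z":0,"ax":0,"ay":0,"az":0,"jaw":1},{"x":-0.008,"y":0,"z":0,"ax":0,"ay":0,"az":0,"jaw":1},{"x":-0.008,"y":0,"z":0,"ax":0,"ay":0,"az":0,"jaw":1}])

```text
clock: 3.1
tool_pos: [0.4706, -0.3289, 0.0576]
tool_rot: [0.0, -0.017, 1.0, 0.0]
contact_force: [0.3, -0.0, 0.0]
grip_width: 0.087
gripper_force: 0.0
```

```bash
python3 -c "
from h import *
s=sense();print(s['tool_pos'],s['contact_force'])
f=grab('scene')['color'];g=grab('wrist')['color']
cv2.imwrite('pics/p2.png',np.hstack([cv2.resize(f[130:230,250:390],(420,300)),cv2.resize(g[100:300,130:390],(380,300))])[:,:,::-1])"
```

```text
[ 0.47060096 -0.32893808  0.05762063] [ 0.31507568 -0.00382171  0.01335099]
```

View pics/p2.png

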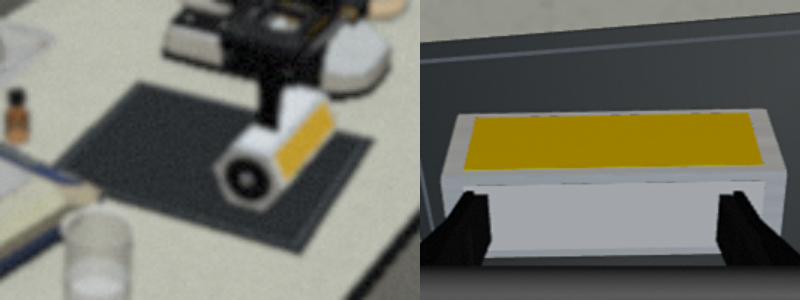

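The bar has not moved: the fingertips passed over the white face even though the TCP is at z=0.058. The open fingertips must sit higher than the TCP, so I'll measure that from this view, where the tip's inner corner is at about (176,230).

```bash
python3 -c "
from h import *
f=optics.grab_frame('wrist');T=np.array(f['T_tool_cam']);g=cv2.cvtColor(f['color'],cv2.COLOR_RGB2GRAY)
print(g[210:250:2,150:200:3])
for u,v,s in((176.5,230,1),(168,229,1),(336,230,-1),(345,229,-1)):
  d=T[:3,:3]@np.linalg.solve(f['camera_matrix'],[u,v,1]);e=T[:3,3]
  for L in (.0435,.05): 
    L=np.sign(d[1])*L; print(u,L,(e+d*(L-e[1])/d[1]).round(4))
"
```

```text
[[145 145 145 142 121 122 122 121 122 122 121 122 122 122 122 122 122]
 [144 145 145 143 124 124 124 124 124 124 124 123 118 119 120 121 119]
 [143 143 143 145 146 145 145 146 145 145 145 146 145 145 145 145 145]
 [142 142 142 142 142 142 142 143 143 142 143 143 143 143 143 145 144]
 [146 147 147 147 148 141 141 142 144 148 144 146 146 148 148 149 149]
 [146 147 147 147 146 147 147 147 147 147 147 147 147 147 148 148 148]
 [147 147 148 147 147 146 147 147 147 146 147 147 145 146 145 146 147]
 [149 149 149 148 157 158 160 165 165 165 164 166 165 166 166 166 166]
 [147 146 146 144 171 170 167 165 165 165 165 164 165 165 165 165 165]
 [145 144 147 106   0   1 172 170 169 167 165 164 165 165 165 165 165]
 [147 147 150  17   2   2  25  22  17 149 165 165 165 165 165 165 165]
 [144 145 132   0   6  10  11   8   1 149 165 165 165 165 164 165 165]
 [144 147  30   0   3  11   8   8   7 131 164 165 165 165 165 165 165]
 [144 132   0   7   5  14   8  11  10 130 165 165 165 164 165 165 165]
 [146  46   3   4   3   9  10  11   6 118 165 165 165 165 165 165 165]
 [145   0   9   5  10  12  11   7   9 114 165 164 164 164 165 165 165]
 [ 63   2   3   7  12   7   8   7   8  88 166 165 165 165 165 165 165]
 [  0   4   5   7  11  10   9  10   8  86 166 165 164 165 165 165 165]
 [  5   5   7   9  13   9  11  12  11  61 166 165 165 165 165 165 165]
 [  4   2   8  10   9   9   8   8   8  61 167 164 165 165 165 165 165]]
176.5 -0.0435 [ 0.0111 -0.0435 -0.0238]
176.5 -0.05 [-0.0002 -0.05    0.0005]
168 -0.0435 [ 0.0187 -0.0435 -0.039 ]
168 -0.05 [ 0.0086 -0.05   -0.0171]
336 0.0435 [ 0.0093  0.0435 -0.0201]
336 0.05 [-0.0017  0.05    0.0036]
345 0.0435 [ 0.0174  0.0435 -0.0362]
345 0.05 [ 0.0075  0.05   -0.0149]
```

Tips are about 14–20 mm retracted when open. I'll back off and close the jaw so the tips sit at the TCP.

Emit:
apply_moves(motion=[{"x":0.06,"y":0,"z":-0.01,"ax":0,"ay":0,"az":0,"jaw":1},{"x":0.07,"y":0,"z":-0.01,"ax":0,"ay":0,"az":0,"jaw":1},{"x":0.07,"y":0,"z":0,"ax":0,"ay":0,"az":0,"jaw":-1},{"x":0.07,"y":0,"z":0,"ax":0,"ay":0,"az":0,"jaw":-1},{"x":0.07,"y":0,"z":0,"ax":0,"ay":0,"az":0,"jaw":-1}])

```text
clock: 3.75
tool_pos: [0.4151, -0.3305, 0.0573]
tool_rot: [-0.0, -0.018, 1.0, 0.0]
contact_force: [0.7, 0.1, 0.6]
grip_width: 0.0706
gripper_force: 0.0
```

Emit:
apply_moves(motion=[{"x":-0.01,"y":0,"z":0,"ax":0,"ay":0,"az":0,"jaw":-1},{"x":-0.018,"y":0,"z":0,"ax":0,"ay":0,"az":0,"jaw":-1},{"x":-0.024,"y":0,"z":0,"ax":0,"ay":0,"az":0,"jaw":-1},{"x":-0.03,"y":0,"z":0,"ax":0,"ay":0,"az":0,"jaw":-1},{"x":-0.035,"y":0,"z":0,"ax":0,"ay":0,"az":0,"jaw":-1}])

```text
clock: 4.25
tool_pos: [0.4428, -0.3299, 0.0576]
tool_rot: [0.0, -0.017, 1.0, 0.0]
contact_force: [-0.9, 0.3, -0.1]
grip_width: 0.0308
gripper_force: 0.0
```

Emit:
apply_moves(motion=[{"x":0.0,"y":0,"z":0,"ax":0,"ay":0,"az":0,"jaw":-1},{"x":0,"y":0,"z":0,"ax":0,"ay":0,"az":0,"jaw":-1},{"x":0,"y":0,"z":0,"ax":0,"ay":0,"az":0,"jaw":-1},{"x":0,"y":0,"z":0,"ax":0,"ay":0,"az":0,"jaw":-1},{"x":-0.004,"y":0,"z":0,"ax":0,"ay":0,"az":0,"jaw":-1}])

```text
clock: 4.75
tool_pos: [0.445, -0.3301, 0.0577]
tool_rot: [-0.0, -0.017, 1.0, -0.0]
contact_force: [-0.4, -0.9, -0.2]
grip_width: 0.0009
gripper_force: 0.0
```

Emit:
apply_moves(motion=[{"x":-0.004,"y":0,"z":0,"ax":0,"ay":0,"az":0,"jaw":-1},{"x":-0.008,"y":0,"z":0,"ax":0,"ay":0,"az":0,"jaw":-1}])

```text
clock: 4.95
tool_pos: [0.4523, -0.3297, 0.0577]
tool_rot: [0.0, -0.017, 1.0, -0.0]
contact_force: [-0.9, -0.6, -0.6]
grip_width: 0.0002
gripper_force: 0.0
```

Emit:
apply_moves(motion=[{"x":-0.004,"y":0,"z":0,"ax":0,"ay":0,"az":0,"jaw":-1},{"x":-0.008,"y":0,"z":0,"ax":0,"ay":0,"az":0,"jaw":-1}])

```text
clock: 5.15
tool_pos: [0.4586, -0.3294, 0.0577]
tool_rot: [0.0, -0.017, 1.0, 0.0]
contact_force: [0.4, -0.0, -0.5]
grip_width: 0.0002
gripper_force: 0.0
```

```bash
cat >> h.py <<'E'
def cols():
    for n in('scene','wrist'):
        f=grab(n);h=cv2.cvtColor(f['color'],cv2.COLOR_RGB2HSV)
        for c,(a,b) in dict(y=(18,32),g=(45,85)).items():
            m=((h[...,1]>130)&(h[...,2]>60)&(h[...,0]>=a)&(h[...,0]<=b)).astype(np.uint8)
            if n=='scene': m[:,:300]=0; m[:130]=0; m[220:]=0
            k=[q for q in cv2.findContours(m,0,2)[0] if cv2.contourArea(q)>60]
            for q in k:
                B=cv2.boxPoints(cv2.minAreaRect(q)); P=np.array([pix(f,*p,.0654)[:2] for p in B])
                print(n,c,cv2.contourArea(q),P.mean(0).round(4),P.round(3).tolist())
E
python3 -c "
from h import *
cols()"
```

```text
scene y 160.5 [ 0.4403 -0.3   ] [[0.448, -0.245], [0.46, -0.371], [0.431, -0.353], [0.422, -0.231]]
wrist y 5600.5 [ 0.5392 -0.351 ] [[0.534, -0.464], [0.527, -0.238], [0.544, -0.235], [0.552, -0.467]]
wrist y 69.5 [ 0.5134 -0.3393] [[0.52, -0.341], [0.506, -0.341], [0.506, -0.338], [0.52, -0.338]]
wrist y 162.5 [ 0.4995 -0.3183] [[0.519, -0.319], [0.48, -0.32], [0.48, -0.318], [0.519, -0.316]]
wrist y 100.0 [ 0.4921 -0.34  ] [[0.503, -0.342], [0.481, -0.341], [0.481, -0.338], [0.503, -0.339]]
wrist y 6681.5 [ 0.4435 -0.3278] [[0.435, -0.385], [0.429, -0.271], [0.452, -0.268], [0.458, -0.386]]
```

```bash
python3 -c "
from h import *
F=grab('scene');f=F['color'];g=grab('wrist')['color'];print(proj(F,sense()['tool_pos']), proj(F,[.4586,-.3294,.0654]))
cv2.imwrite('pics/p3.png',np.hstack([cv2.resize(f[140:215,305:380],(450,450)),cv2.resize(g[100:300,150:350],(350,450))])[:,:,::-1])"
```

```text
[349.55419118 172.24933237] [349.70661514 169.88245846]
```

View pics/p3.png

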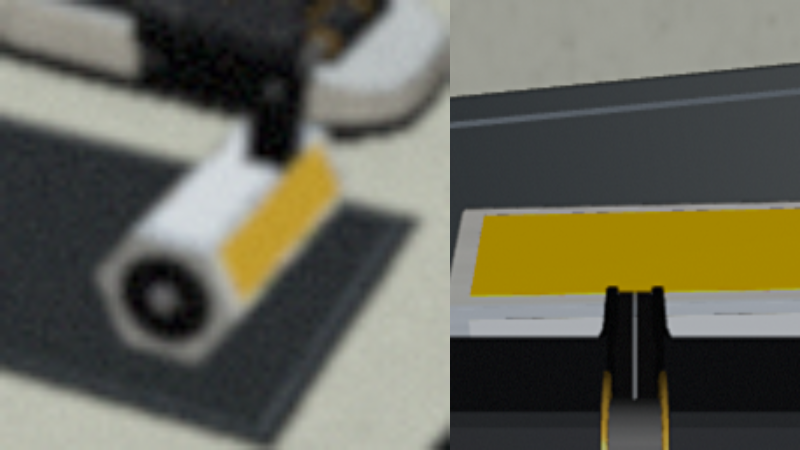

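The closed tip appears at scene (351,167.5), while the reported TCP projects to (349.6,172). So the real tip is about 12–15 mm above the TCP and is grazing over the top edge. I'll back off, lower 12 mm and push.

Emit:
apply_moves(motion=[{"x":0.045,"y":0,"z":0,"ax":0,"ay":0,"az":0,"jaw":-1},{"x":0.045,"y":0,"z":0.015,"ax":0,"ay":0,"az":0,"jaw":-1},{"x":0.045,"y":0,"z":0.015,"ax":0,"ay":0,"az":0,"jaw":-1},{"x":0.03,"y":0,"z":0.015,"ax":0,"ay":0,"az":0,"jaw":-1},{"x":0.02,"y":0,"z":0.015,"ax":0,"ay":0,"az":0,"jaw":-1}])

```text
clock: 5.85
tool_pos: [0.4445, -0.3297, 0.0463]
tool_rot: [0.001, -0.018, 1.0, -0.0]
contact_force: [0.1, 0.2, 0.2]
grip_width: 0.0004
gripper_force: 0.0
```

Emit:
apply_moves(motion=[{"x":-0.005,"y":0,"z":0,"ax":0,"ay":0,"az":0,"jaw":-1},{"x":-0.01,"y":0,"z":0,"ax":0,"ay":0,"az":0,"jaw":-1},{"x":-0.015,"y":0,"z":0,"ax":0,"ay":0,"az":0,"jaw":-1}])

```text
clock: 6.15
tool_pos: [0.4544, -0.3297, 0.0458]
tool_rot: [-0.0, -0.017, 1.0, -0.0]
contact_force: [-3.2, -0.3, 3.1]
grip_width: 0.0005
gripper_force: 1.6
```

```bash
python3 -c "
from h import *
cols()"
```

```text
scene y 154.0 [ 0.4393 -0.2998] [[0.448, -0.246], [0.457, -0.369], [0.43, -0.352], [0.423, -0.232]]
wrist y 5611.5 [ 0.5239 -0.3501] [[0.519, -0.456], [0.512, -0.245], [0.528, -0.242], [0.536, -0.458]]
wrist y 70.5 [ 0.4999 -0.3392] [[0.506, -0.341], [0.493, -0.341], [0.493, -0.338], [0.506, -0.338]]
wrist y 168.0 [ 0.4869 -0.3196] [[0.469, -0.322], [0.469, -0.319], [0.505, -0.317], [0.505, -0.32]]
wrist y 101.5 [ 0.4804 -0.3398] [[0.491, -0.342], [0.469, -0.341], [0.47, -0.338], [0.491, -0.339]]
wrist y 7169.0 [ 0.4426 -0.3273] [[0.434, -0.385], [0.428, -0.271], [0.451, -0.268], [0.457, -0.386]]
```

Contact made (−3.2 N in x). I'll continue slowly.

Emit:
apply_moves(motion=[{"x":-0.004,"y":0,"z":0,"ax":0,"ay":0,"az":0,"jaw":-1},{"x":-0.008,"y":0,"z":0,"ax":0,"ay":0,"az":0,"jaw":-1},{"x":-0.011,"y":0,"z":0,"ax":0,"ay":0,"az":0,"jaw":-1}])

```text
clock: 6.55
tool_pos: [0.462, -0.3296, 0.0482]
tool_rot: [-0.001, -0.017, 1.0, 0.0]
contact_force: [-17.8, 9.8, 37.1]
grip_width: 0.0004
gripper_force: 19.0
```

```bash
python3 -c "
from h import *
cols()"
```

```text
scene y 162.5 [ 0.4471 -0.3073] [[0.454, -0.252], [0.469, -0.378], [0.439, -0.361], [0.426, -0.238]]
wrist y 5614.5 [ 0.534  -0.3504] [[0.529, -0.458], [0.522, -0.243], [0.539, -0.241], [0.546, -0.46]]
wrist y 70.5 [ 0.5096 -0.3393] [[0.516, -0.341], [0.503, -0.341], [0.503, -0.338], [0.516, -0.338]]
wrist y 171.0 [ 0.4968 -0.3194] [[0.478, -0.321], [0.478, -0.319], [0.515, -0.317], [0.516, -0.32]]
wrist y 102.0 [ 0.4894 -0.34  ] [[0.5, -0.342], [0.479, -0.341], [0.479, -0.338], [0.5, -0.339]]
wrist y 7937.5 [ 0.4503 -0.327 ] [[0.44, -0.386], [0.434, -0.27], [0.46, -0.266], [0.466, -0.387]]
```

The force is steep (37 N vertical), so the tip is jamming against the rising face. I'll back off and then push along the arc of rotation, forward and up.

Emit:
apply_moves(motion=[{"x":0.008,"y":0,"z":-0.002,"ax":0,"ay":0,"az":0,"jaw":-1},{"x":0.03,"y":0,"z":-0.002,"ax":0,"ay":0,"az":0,"jaw":-1},{"x":0.03,"y":0,"z":0,"ax":0,"ay":0,"az":0,"jaw":-1},{"x":0.03,"y":0,"z":0,"ax":0,"ay":0,"az":0,"jaw":-1}])

```text
clock: 7.05
tool_pos: [0.439, -0.3301, 0.0455]
tool_rot: [0.0, -0.017, 1.0, 0.0]
contact_force: [0.5, 0.1, -0.7]
grip_width: 0.0004
gripper_force: 0.0
```

```bash
python3 - <<'E'
from h import *
s=sense();print(s['tool_pos'],s['contact_force'])
cols()
F=grab('scene')
# tip of finger in scene: dark lower end column
P=proj(F,s['tool_pos']);print(P)
g=cv2.cvtColor(F['color'],cv2.COLOR_RGB2GRAY);u,v=P.round().astype(int)
print(g[v-16:v+8,u-8:u+9])
print([proj(F,s['tool_pos']+[0,0,k]).round(1).tolist() for k in(.005,.01,.015)])
E
```

```text
[ 0.43903289 -0.33014101  0.0455223 ] [ 0.48444652  0.12595775 -0.74741552]
scene y 115.5 [ 0.4371 -0.286 ] [[0.449, -0.249], [0.451, -0.341], [0.425, -0.321], [0.424, -0.232]]
wrist y 5609.5 [ 0.5082 -0.3505] [[0.504, -0.456], [0.496, -0.245], [0.513, -0.242], [0.52, -0.458]]
wrist y 69.5 [ 0.4842 -0.3397] [[0.491, -0.341], [0.478, -0.341], [0.478, -0.338], [0.491, -0.338]]
wrist y 168.5 [ 0.4716 -0.32  ] [[0.49, -0.32], [0.453, -0.322], [0.453, -0.32], [0.49, -0.318]]
wrist y 102.0 [ 0.4647 -0.3403] [[0.475, -0.342], [0.454, -0.341], [0.454, -0.338], [0.476, -0.34]]
wrist y 96.0 [ 0.4417 -0.3308] [[0.429, -0.337], [0.429, -0.326], [0.454, -0.325], [0.454, -0.336]]
wrist y 1448.0 [ 0.4366 -0.3617] [[0.431, -0.382], [0.429, -0.341], [0.442, -0.341], [0.444, -0.383]]
wrist y 1855.0 [ 0.4338 -0.2974] [[0.428, -0.322], [0.426, -0.274], [0.44, -0.272], [0.442, -0.322]]
[355.33523387 177.70446911]
[[ 68  51  25  26  13   9  13  22  23  28  30  22  17   7  25  32  38]
 [135 113  97  75  39  23  21  10   8  28  19   4  18  30  51  72  93]
 [190 180 164 141 102  56  27  17  20  16  11  15  1
[... 859 characters left out ...]
46  40  45]
 [160 155 153 153 150 153 153 153 157 158 144 111  74  48  44  39  50]
 [150 154 154 156 156 156 154 154 157 143 113  75  53  45  44  47  52]
 [155 151 150 152 152 151 155 155 145 117  76  49  50  45  45  48  42]
 [152 154 152 149 153 158 158 157 130  89  60  49  50  45  47  40  42]
 [155 156 151 154 159 157 156 140 100  61  46  43  44  47  45  44  45]
 [150 151 157 153 163 158 146 107  70  44  47  49  43  49  46  44  45]
 [155 155 155 156 156 139 111  70  50  49  42  45  42  49  44  48  44]
 [155 155 154 149 135 107  74  49  43  43  46  46  47  45  47  45  46]
 [153 156 151 133 100  71  48  43  41  44  47  41  48  46  43  42  50]]
[[355.5, 176.2], [355.7, 174.7], [355.9, 173.2]]
```

Emit:
apply_moves(motion=[{"x":-0.005,"y":0,"z":0.003,"ax":0,"ay":0,"az":0,"jaw":-1},{"x":-0.016,"y":0,"z":0.003,"ax":0,"ay":0,"az":0,"jaw":-1},{"x":-0.021,"y":0,"z":0.001,"ax":0,"ay":0,"az":0,"jaw":-1},{"x":-0.027,"y":0,"z":-0.002,"ax":0,"ay":0,"az":0,"jaw":-1},{"x":-0.032,"y":0,"z":-0.004,"ax":0,"ay":0,"az":0,"jaw":-1}])

```text
clock: 7.7
tool_pos: [0.4659, -0.3292, 0.0502]
tool_rot: [0.001, -0.017, 1.0, -0.0]
contact_force: [-2.5, 3.2, 10.6]
grip_width: 0.0003
gripper_force: 4.8
```

```bash
python3 -c "
from h import *
cols()"|grep -v 0.5
```

```text
scene y 142.0 [ 0.4622 -0.316 ] [[0.475, -0.27], [0.479, -0.383], [0.449, -0.36], [0.447, -0.251]]
wrist y 6607.5 [ 0.4645 -0.3257] [[0.452, -0.385], [0.446, -0.268], [0.476, -0.263], [0.483, -0.387]]
```

Lower force now, and the yellow face is turning upward. I'll continue along the arc.

Emit:
apply_moves(motion=[{"x":-0.005,"y":0,"z":-0.004,"ax":0,"ay":0,"az":0,"jaw":-1},{"x":-0.01,"y":0,"z":-0.006,"ax":0,"ay":0,"az":0,"jaw":-1},{"x":-0.015,"y":0,"z":-0.007,"ax":0,"ay":0,"az":0,"jaw":-1},{"x":-0.02,"y":0,"z":-0.0075,"ax":0,"ay":0,"az":0,"jaw":-1}])

```text
clock: 8.2
tool_pos: [0.4812, -0.3285, 0.0547]
tool_rot: [-0.0, -0.017, 1.0, 0.0]
contact_force: [-0.1, -0.3, -0.3]
grip_width: 0.0003
gripper_force: 0.0
```

```bash
python3 -c "
from h import *
cols()"|grep -v 0.5
```

```text
scene y 153.5 [ 0.4786 -0.3244] [[0.49, -0.276], [0.498, -0.393], [0.466, -0.37], [0.46, -0.258]]
wrist g 2611.5 [ 0.4544 -0.327 ] [[0.453, -0.383], [0.447, -0.272], [0.456, -0.27], [0.462, -0.383]]
```

```bash
sed -i 's/>60\]/>(60 if n=="scene" else 900)]/' h.py; python3 -c "
from h import *
cols(); cols()"
```

```text
scene y 140.5 [ 0.4817 -0.325 ] [[0.494, -0.28], [0.499, -0.392], [0.468, -0.368], [0.465, -0.26]]
wrist y 5621.0 [ 0.5581 -0.3499] [[0.553, -0.461], [0.546, -0.239], [0.563, -0.236], [0.571, -0.464]]
wrist y 5166.0 [ 0.486  -0.3251] [[0.473, -0.386], [0.466, -0.266], [0.499, -0.261], [0.506, -0.387]]
wrist g 3508.0 [ 0.4581 -0.3267] [[0.455, -0.383], [0.449, -0.271], [0.461, -0.269], [0.467, -0.384]]
scene y 104.5 [ 0.4931 -0.3074] [[0.504, -0.277], [0.508, -0.356], [0.482, -0.337], [0.479, -0.26]]
scene g 79.0 [ 0.4556 -0.2883] [[0.462, -0.24], [0.465, -0.349], [0.448, -0.336], [0.446, -0.229]]
wrist y 5619.5 [ 0.5577 -0.3502] [[0.553, -0.461], [0.545, -0.239], [0.562, -0.236], [0.57, -0.464]]
wrist g 5749.5 [ 0.4738 -0.326 ] [[0.466, -0.383], [0.46, -0.27], [0.482, -0.267], [0.488, -0.384]]
```

Emit:
apply_moves(motion=[{"x":0.02,"y":0,"z":-0.03,"ax":0,"ay":0,"az":0,"jaw":-1},{"x":0.06,"y":0,"z":-0.06,"ax":0,"ay":0,"az":0,"jaw":-1},{"x":0.06,"y":0,"z":-0.06,"ax":0,"ay":0,"az":0,"jaw":-1},{"x":0.06,"y":0,"z":-0.06,"ax":0,"ay":0,"az":0,"jaw":-1},{"x":0.06,"y":0,"z":-0.06,"ax":0,"ay":0,"az":0,"jaw":-1}])

```text
clock: 9.0
tool_pos: [0.4329, -0.3299, 0.1023]
tool_rot: [-0.0, -0.017, 1.0, 0.0]
contact_force: [-0.1, 0.3, 0.0]
grip_width: 0.0002
gripper_force: 0.0
```

```bash
python3 -c "
from h import *
cols(); print(sense()['tool_pos']); f=grab('wrist')['color'];cv2.imwrite('pics/w4.png',f[:,:,::-1])"
```

```text
scene y 131.5 [ 0.5122 -0.3219] [[0.52, -0.269], [0.527, -0.391], [0.503, -0.373], [0.498, -0.254]]
scene g 120.5 [ 0.4741 -0.2983] [[0.482, -0.249], [0.489, -0.363], [0.466, -0.347], [0.46, -0.235]]
wrist y 5593.0 [ 0.5549 -0.3558] [[0.549, -0.498], [0.539, -0.214], [0.561, -0.21], [0.571, -0.501]]
[ 0.4329436  -0.32973049  0.10204738]
```

View pics/w4.png

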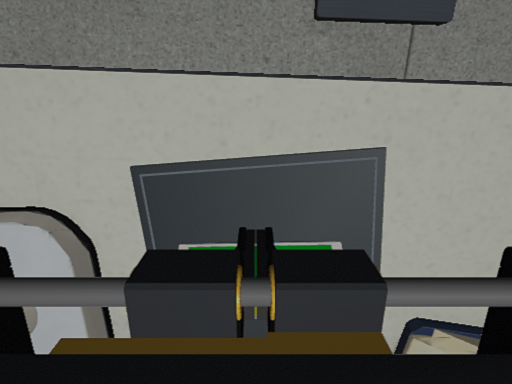

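The wrist view shows green on the robot-side face at rows 243–250, behind the fingers, with the mat around it. Scene data puts the yellow top at (0.512,−0.322), as expected after one roll. I'll repeat for the second roll.

```bash
python3 -c "
from h import *
go(.470,-.3285,.0435,182.0)"
```

```text
shift [-0.0465 -0.0001  0.0732] turn [ 0.0005 -0.0006  0.0002] at [ 0.4329 -0.3298  0.1021] 9.15 [ 0.  -0.5  0.4]
```

Emit:
apply_moves(motion=[{"x":-0.03,"y":0,"z":0.04,"ax":0,"ay":0,"az":0,"jaw":-1},{"x":-0.0465,"y":0,"z":0.073,"ax":0,"ay":0,"az":0,"jaw":-1},{"x":-0.0465,"y":0,"z":0.073,"ax":0,"ay":0,"az":0,"jaw":-1},{"x":-0.0465,"y":0,"z":0.073,"ax":0,"ay":0,"az":0,"jaw":-1},{"x":-0.052,"y":0,"z":0.073,"ax":0,"ay":0,"az":0,"jaw":-1}])

```text
clock: 9.65
tool_pos: [0.4738, -0.3299, 0.0457]
tool_rot: [0.0, -0.017, 1.0, -0.0]
contact_force: [0.1, 0.4, 0.4]
grip_width: 0.0003
gripper_force: 0.0
```

Emit:
apply_moves(motion=[{"x":-0.008,"y":0,"z":0,"ax":0,"ay":0,"az":0,"jaw":-1},{"x":-0.016,"y":0,"z":0,"ax":0,"ay":0,"az":0,"jaw":-1},{"x":-0.021,"y":0,"z":-0.002,"ax":0,"ay":0,"az":0,"jaw":-1},{"x":-0.027,"y":0,"z":-0.006,"ax":0,"ay":0,"az":0,"jaw":-1},{"x":-0.032,"y":0,"z":-0.009,"ax":0,"ay":0,"az":0,"jaw":-1}])

```text
clock: 10.15
tool_pos: [0.5007, -0.3281, 0.0523]
tool_rot: [0.001, -0.017, 1.0, -0.0]
contact_force: [1.0, -0.9, 0.1]
grip_width: 0.0005
gripper_force: 0.0
```

```bash
python3 -c "
from h import *
cols()"
```

```text
scene y 88.5 [ 0.511  -0.3002] [[0.52, -0.269], [0.525, -0.347], [0.501, -0.331], [0.498, -0.254]]
scene g 123.0 [ 0.4723 -0.2969] [[0.481, -0.249], [0.485, -0.36], [0.463, -0.343], [0.46, -0.235]]
wrist y 5618.5 [ 0.5768 -0.3491] [[0.572, -0.459], [0.564, -0.239], [0.581, -0.236], [0.589, -0.462]]
wrist y 1114.0 [ 0.504 -0.362] [[0.5, -0.385], [0.498, -0.339], [0.508, -0.339], [0.51, -0.385]]
wrist y 1543.0 [ 0.5019 -0.2911] [[0.496, -0.319], [0.494, -0.264], [0.507, -0.262], [0.509, -0.319]]
wrist g 6926.0 [ 0.4796 -0.3256] [[0.472, -0.383], [0.466, -0.27], [0.487, -0.266], [0.493, -0.384]]
```

The tip slid over the top; the bar is unmoved. I'll back off, go slightly lower and repeat.

Emit:
apply_moves(motion=[{"x":0.03,"y":0,"z":0,"ax":0,"ay":0,"az":0,"jaw":-1},{"x":0.034,"y":0,"z":0,"ax":0,"ay":0,"az":0,"jaw":-1},{"x":0.034,"y":0,"z":0.012,"ax":0,"ay":0,"az":0,"jaw":-1},{"x":0.034,"y":0,"z":0.012,"ax":0,"ay":0,"az":0,"jaw":-1},{"x":0.028,"y":0,"z":0.012,"ax":0,"ay":0,"az":0,"jaw":-1}])

```text
clock: 10.75
tool_pos: [0.4775, -0.3286, 0.0415]
tool_rot: [-0.0, -0.017, 1.0, 0.0]
contact_force: [-0.4, -0.3, 0.6]
grip_width: 0.0008
gripper_force: 0.0
```

Emit:
apply_moves(motion=[{"x":-0.006,"y":0,"z":0,"ax":0,"ay":0,"az":0,"jaw":-1},{"x":-0.012,"y":0,"z":0,"ax":0,"ay":0,"az":0,"jaw":-1},{"x":-0.016,"y":0,"z":-0.001,"ax":0,"ay":0,"az":0,"jaw":-1}])

```text
clock: 11.05
tool_pos: [0.4899, -0.3284, 0.0447]
tool_rot: [-0.001, -0.017, 1.0, 0.0]
contact_force: [-14.8, 6.5, 27.3]
grip_width: 0.0002
gripper_force: 14.1
```

Emit:
apply_moves(motion=[{"x":-0.003,"y":0,"z":-0.005,"ax":0,"ay":0,"az":0,"jaw":-1},{"x":-0.008,"y":0,"z":-0.008,"ax":0,"ay":0,"az":0,"jaw":-1},{"x":-0.013,"y":0,"z":-0.01,"ax":0,"ay":0,"az":0,"jaw":-1}])

```text
clock: 11.35
tool_pos: [0.5014, -0.3279, 0.0511]
tool_rot: [0.0, -0.017, 1.0, -0.0]
contact_force: [-1.1, -0.0, -0.5]
grip_width: 0.0004
gripper_force: 0.3
```

```bash
python3 -c "
from h import *
cols()"
```

```text
scene y 83.5 [ 0.5344 -0.3166] [[0.543, -0.271], [0.547, -0.378], [0.525, -0.361], [0.522, -0.257]]
scene g 122.0 [ 0.4982 -0.3134] [[0.508, -0.267], [0.514, -0.378], [0.488, -0.358], [0.484, -0.251]]
wrist y 5617.5 [ 0.5762 -0.3488] [[0.572, -0.458], [0.564, -0.24], [0.581, -0.237], [0.589, -0.461]]
wrist g 6403.0 [ 0.5004 -0.3241] [[0.489, -0.384], [0.482, -0.266], [0.512, -0.261], [0.519, -0.385]]
```

Tilted about 20° with light force; it needs roughly another 15 mm.

Emit:
apply_moves(motion=[{"x":-0.005,"y":0,"z":-0.003,"ax":0,"ay":0,"az":0,"jaw":-1},{"x":-0.01,"y":0,"z":-0.004,"ax":0,"ay":0,"az":0,"jaw":-1},{"x":-0.015,"y":0,"z":-0.004,"ax":0,"ay":0,"az":0,"jaw":-1},{"x":-0.018,"y":0,"z":-0.004,"ax":0,"ay":0,"az":0,"jaw":-1},{"x":-0.018,"y":0,"z":-0.004,"ax":0,"ay":0,"az":0,"jaw":-1}])

```text
clock: 11.95
tool_pos: [0.5156, -0.3275, 0.0543]
tool_rot: [0.0, -0.017, 1.0, -0.0]
contact_force: [-0.6, -0.3, 1.9]
grip_width: 0.0009
gripper_force: 1.0
```

```bash
python3 -c "
from h import *
cols()"
```

```text
scene g 141.0 [ 0.5134 -0.3208] [[0.525, -0.275], [0.532, -0.388], [0.5, -0.364], [0.496, -0.256]]
wrist y 5618.5 [ 0.5921 -0.349 ] [[0.587, -0.46], [0.58, -0.238], [0.597, -0.235], [0.605, -0.463]]
wrist g 7853.5 [ 0.5113 -0.3237] [[0.499, -0.384], [0.493, -0.265], [0.523, -0.26], [0.53, -0.386]]
```

Emit:
apply_moves(motion=[{"x":-0.005,"y":0,"z":0,"ax":0,"ay":0,"az":0,"jaw":-1},{"x":-0.01,"y":0,"z":0,"ax":0,"ay":0,"az":0,"jaw":-1},{"x":-0.01,"y":0,"z":0,"ax":0,"ay":0,"az":0,"jaw":-1}])

```text
clock: 12.35
tool_pos: [0.5236, -0.327, 0.0539]
tool_rot: [0.0, -0.017, 1.0, 0.0]
contact_force: [-0.6, 0.5, -0.0]
grip_width: 0.0006
gripper_force: 0.0
```

```bash
python3 -c "
from h import *
cols()"
```

```text
scene g 109.0 [ 0.5286 -0.3249] [[0.538, -0.274], [0.546, -0.394], [0.519, -0.374], [0.512, -0.257]]
wrist y 5617.5 [ 0.5994 -0.3484] [[0.595, -0.459], [0.587, -0.238], [0.604, -0.235], [0.612, -0.462]]
```

Emit:
apply_moves(motion=[{"x":0.02,"y":0,"z":-0.04,"ax":0,"ay":0,"az":0,"jaw":-1},{"x":0.03,"y":0,"z":-0.1,"ax":0,"ay":0,"az":0,"jaw":-1},{"x":0.03,"y":0,"z":-0.16,"ax":0,"ay":0,"az":0,"jaw":-1},{"x":0.03,"y":0,"z":-0.2,"ax":0,"ay":0,"az":0,"jaw":-1},{"x":0.03,"y":0,"z":-0.2,"ax":0,"ay":0,"az":0,"jaw":-1}])

```text
clock: 12.95
tool_pos: [0.5007, -0.3295, 0.2195]
tool_rot: [0.004, -0.017, 1.0, -0.002]
contact_force: [1.0, 0.4, -0.0]
grip_width: 0.0003
gripper_force: 0.0
```

```bash
python3 -c "
from h import *
cols()
S=dict(np.load('pics/scene0.npz'))
print('orange',pix(S,181,228,0),'tall',pix(S,154,256,0),'tops',pix(S,177,165,.18),pix(S,143,166,.23))
go(.5317,.15,.22,95)
"
```

```text
scene g 114.5 [ 0.5499 -0.3213] [[0.557, -0.267], [0.567, -0.392], [0.542, -0.374], [0.534, -0.252]]
wrist y 5568.0 [ 0.7312 -0.3677] [[0.722, -0.584], [0.707, -0.151], [0.74, -0.145], [0.756, -0.59]]
wrist g 2454.5 [ 0.5472 -0.3217] [[0.536, -0.382], [0.53, -0.263], [0.558, -0.26], [0.565, -0.382]]
orange [0.73094572 0.09053813 0.        ] tall [0.70721722 0.20836111 0.        ] tops [0.73535257 0.0734378  0.18      ] [0.72692068 0.18027866 0.23      ]
shift [-0.0612  0.5961 -0.0074] turn [1.000e-04 6.000e-04 9.661e-01] at [ 0.499  -0.3283  0.2143] 13.05 [ 0.2 -0.3 -1. ]
```

Green is now up at (0.548,−0.3215). Next, the knob.

Emit:
apply_moves(motion=[{"x":-0.06,"y":0.68,"z":0,"ax":0,"ay":0,"az":0.45,"jaw":-1},{"x":-0.06,"y":0.68,"z":0,"ax":0,"ay":0,"az":0.45,"jaw":-1},{"x":-0.06,"y":0.68,"z":0,"ax":0,"ay":0,"az":0.45,"jaw":-1},{"x":-0.06,"y":0.68,"z":0,"ax":0,"ay":0,"az":0.45,"jaw":-1},{"x":-0.06,"y":0.68,"z":0,"ax":0,"ay":0,"az":0.45,"jaw":-1}])

```text
clock: 13.55
tool_pos: [0.5109, -0.0981, 0.2124]
tool_rot: [-0.001, 0.322, 0.947, -0.0]
contact_force: [0.4, 0.5, 0.6]
grip_width: 0.0005
gripper_force: 0.0
```

```bash
python3 -c "
from h import *
go(.5317,.2207,.22,95)
"
```

```text
shift [ 0.2225  0.3316 -0.0095] turn [-0.0014 -0.001   0.5269] at [ 0.5109 -0.0981  0.2124] 13.55 [0.4 0.5 0.6]
```

Emit:
apply_moves(motion=[{"x":0.222,"y":0.331,"z":-0.01,"ax":0,"ay":0,"az":0.527,"jaw":-1},{"x":0.222,"y":0.331,"z":-0.01,"ax":0,"ay":0,"az":0.527,"jaw":-1},{"x":0.222,"y":0.331,"z":-0.01,"ax":0,"ay":0,"az":0.527,"jaw":-1},{"x":0.222,"y":0.331,"z":-0.01,"ax":0,"ay":0,"az":0.527,"jaw":-1},{"x":0.222,"y":0.331,"z":-0.01,"ax":0,"ay":0,"az":0.527,"jaw":-1}])

```text
clock: 14.05
tool_pos: [0.525, 0.1221, 0.218]
tool_rot: [-0.001, 0.613, 0.79, -0.001]
contact_force: [-0.3, -0.4, -0.4]
grip_width: 0.0005
gripper_force: 0.0
```

Emit:
apply_moves(motion=[{"x":0.09,"y":0.05,"z":-0.01,"ax":0,"ay":0,"az":0.05,"jaw":-1},{"x":0.09,"y":0.05,"z":-0.01,"ax":0,"ay":0,"az":0.05,"jaw":-1},{"x":0.09,"y":0.05,"z":-0.01,"ax":0,"ay":0,"az":0.05,"jaw":-1}])

```text
clock: 14.35
tool_pos: [0.545, 0.206, 0.2256]
tool_rot: [-0.002, 0.639, 0.769, -0.001]
contact_force: [0.5, -0.3, -0.1]
grip_width: 0.0008
gripper_force: 0.0
```

```bash
python3 -c "
from h import *
go(.5317,.2207,.22,95)
f=grab('wrist');np.savez('pics/w5.npz',**f);cv2.imwrite('pics/w5.png',f['color'][:,:,::-1]);print(proj(f,[.5317,.2207,.0955]))
"
```

```text
shift [ 0.0211 -0.0129  0.0071] turn [-0.0019 -0.0011  0.0622] at [0.545  0.206  0.2256] 14.35 [ 0.5 -0.3 -0.1]
[245.68900807 157.23301627]
```

View pics/w5.png

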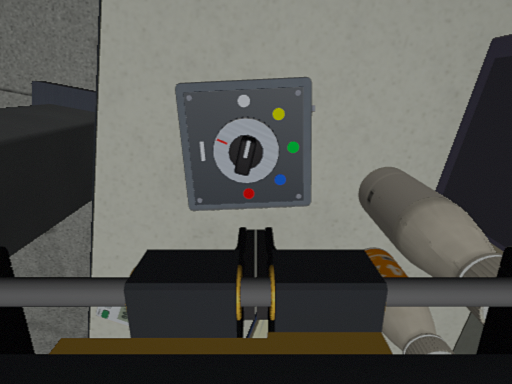

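The wrist view shows the knob at about (245,155), its white pointer line near (247,150), the green dot at (293,147), the white dot at (243,101) and the red ring mark at (222,142).

```bash
cat >> h.py <<'E'
def knob(f=None, save=None):
    f=f or grab('wrist'); h=cv2.cvtColor(f['color'],cv2.COLOR_RGB2HSV); H,S,V=h[...,0],h[...,1],h[...,2]
    C=np.array([.5317,.2207])
    def near(m,P,z,rad):
        u,v=proj(f,[*P,z]); w=np.zeros(m.shape,np.uint8); cv2.circle(w,(int(round(u)),int(round(v))),rad,1,-1)
        return m.astype(np.uint8)*w
    out={}
    for n,P,m in(('g',[.5835,.233],(H>45)&(H<85)&(S>120)),('w',[.5196,.2725],(V>150)&(S<60)),('r',[.544,.169],((H<8)|(H>172))&(S>120)),('b',[.578,.194],(H>100)&(H<130)&(S>120))):
        v,u=np.nonzero(near(m,P,.045,12)); out[n]=pix(f,u.mean(),v.mean(),.045)[:2] if len(u) else None
    k=near(((H<8)|(H>172))&(S>100)&(V>80),C,.06,40); v,u=np.nonzero(k); out['mark']=pix(f,u.mean(),v.mean(),.06)[:2] if len(u) else None
    A=(out['w']+out['r'])/2 if out['w'] is not None and out['r'] is not None else C
    k=near((V>120)&(S<60),A,.0955,11); n,l,st,_=cv2.connectedComponentsWithStats(k); 
    for i in range(1,n):
        v,u=np.nonzero(l==i)
        if len(u)<8: continue
        P=np.array([pix(f,a,b,.0955)[:2] for a,b in zip(u,v)]); U,s,W=np.linalg.svd(P-P.mean(0)); print('ptr',len(u),P.mean(0).round(4),'rel',(P.mean(0)-A).round(4),'dir deg',np.degrees(np.arctan2(W[0][1],W[0][0])).round(1),(s/len(u)**.5).round(4),'tip/az of mean',np.degrees(np.arctan2(*(P.mean(0)-A)[::-1])).round(1))
    print({k:v.round(4).tolist() for k,v in out.items() if v is not None},'axis',A.round(4),'green az',np.degrees(np.arctan2(*(out['g']-A)[::-1])).round(1) if out['g'] is not None else '')
E
python3 -c "
from h import *
knob(dict(np.load('pics/w5.npz')));print(sense()['clock'])"
```

```text
ptr 38 [0.531  0.2255] rel [0.0003 0.006 ] dir deg -94.2 [0.0029 0.0011] tip/az of mean 87.1
{'g': [0.5823, 0.2315], 'w': [0.5186, 0.2712], 'r': [0.5427, 0.1677], 'b': [0.5757, 0.1915], 'mark': [0.517, 0.2081]} axis [0.5307 0.2194] green az 13.1
14.4
```

```bash
python3 -c "
from h import *
go(.531,.2198,.13,86.4)"
```

```text
shift [ 0.0241 -0.0133  0.1194] turn [-2.10e-03  1.00e-04  1.56e-01] at [0.5452 0.2028 0.2255] 14.4 [-0.  -0.5 -0.7]
```

Emit:
apply_moves(motion=[{"x":0.024,"y":-0.013,"z":0.05,"ax":-0.002,"ay":0,"az":0.09,"jaw":0},{"x":0.024,"y":-0.013,"z":0.09,"ax":-0.002,"ay":0,"az":0.156,"jaw":0},{"x":0.024,"y":-0.013,"z":0.119,"ax":-0.002,"ay":0,"az":0.156,"jaw":0},{"x":0.024,"y":-0.013,"z":0.119,"ax":-0.002,"ay":0,"az":0.156,"jaw":0},{"x":0.024,"y":-0.013,"z":0.119,"ax":-0.002,"ay":0,"az":0.156,"jaw":0}])

```text
clock: 14.9
tool_pos: [0.5327, 0.2163, 0.1324]
tool_rot: [0.001, 0.731, 0.683, 0.001]
contact_force: [0.4, 0.1, 1.6]
grip_width: 0.0328
gripper_force: 0.0
```

```bash
python3 -c "
from h import *
go(.531,.2198,.062,86.4)
knob();print(sense()['grip_width'])"
```

```text
shift [ 0.0043 -0.0026  0.0881] turn [ 0.0014  0.0004 -0.0032] at [0.5327 0.2163 0.1324] 14.9 [0.4 0.1 1.6]
ptr 46 [0.5307 0.224 ] rel [0.0001 0.0046] dir deg -94.1 [0.002 0.001] tip/az of mean 89.0
{'g': [0.5825, 0.2316], 'w': [0.5184, 0.2711], 'r': [0.5428, 0.1676], 'b': [0.5758, 0.1913], 'mark': [0.5043, 0.2253]} axis [0.5306 0.2193] green az 13.3
0.03634092812567114
```

Emit:
apply_moves(motion=[{"x":0.004,"y":-0.003,"z":0.03,"ax":0,"ay":0,"az":-0.003,"jaw":0},{"x":0.004,"y":-0.003,"z":0.055,"ax":0,"ay":0,"az":-0.003,"jaw":0},{"x":0.004,"y":-0.003,"z":0.07,"ax":0,"ay":0,"az":-0.003,"jaw":0},{"x":0.004,"y":-0.003,"z":0.08,"ax":0,"ay":0,"az":-0.003,"jaw":0},{"x":0.004,"y":-0.003,"z":0.087,"ax":0,"ay":0,"az":-0.003,"jaw":0}])

```text
clock: 15.45
tool_pos: [0.5313, 0.2209, 0.0633]
tool_rot: [0.001, 0.729, 0.685, 0.002]
contact_force: [-0.3, 0.9, 0.1]
grip_width: 0.0437
gripper_force: 0.0
```

```bash
python3 -c "
from h import *
go(.531,.2198,.062,86.4)
f=grab('wrist')['color'];g=grab('scene')
s=sense();p=proj(g,s['tool_pos']);print(p,proj(g,[.5307,.2195,.0955]),proj(g,[.5307,.2195,.0655]))
cv2.imwrite('pics/k1.png',np.hstack([cv2.resize(f[60:285,130:355],(450,450)),cv2.resize(g['color'][220:320,165:243],(350,450))])[:,:,::-1])"
```

```text
shift [-0.0014 -0.0003  0.0016] turn [ 0.0026 -0.0004  0.0001] at [0.5313 0.2209 0.0633] 15.45 [-0.3  0.9  0.1]
[203.56723293 268.58480977] [202.88757357 256.61615946] [203.96165354 267.37581572]
```

View pics/k1.png

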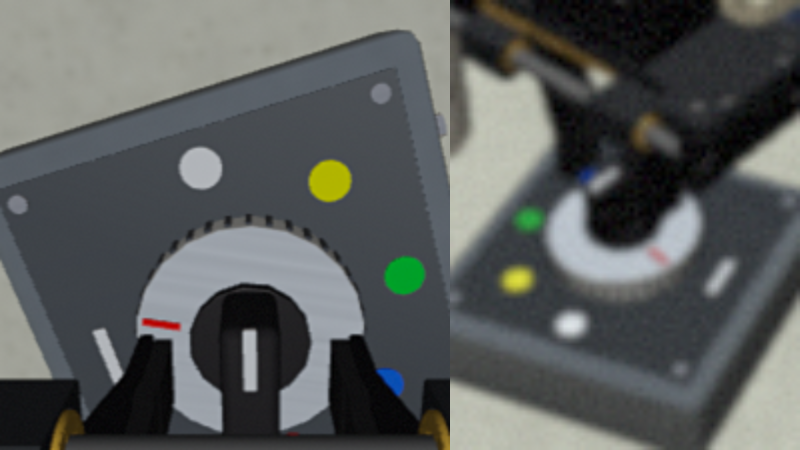

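The fingers straddle the grip squarely. In this wrist crop, the pointer line is vertical at (250,360), the ring mark is at (160,324), and both tips are clear of the ring. I'll lower 3 mm and close gently.

Emit:
apply_moves(motion=[{"x":-0.001,"y":0,"z":0.005,"ax":0,"ay":0,"az":0,"jaw":0},{"x":-0.001,"y":0,"z":0.005,"ax":0,"ay":0,"az":0,"jaw":-1},{"x":-0.001,"y":0,"z":0.005,"ax":0,"ay":0,"az":0,"jaw":-1},{"x":-0.001,"y":0,"z":0.005,"ax":0,"ay":0,"az":0,"jaw":-1},{"x":-0.001,"y":0,"z":0.005,"ax":0,"ay":0,"az":0,"jaw":-1}], grip_force=10)

```text
clock: 16.05
tool_pos: [0.5309, 0.2202, 0.0591]
tool_rot: [0.001, 0.729, 0.685, 0.001]
contact_force: [0.2, -0.4, -0.4]
grip_width: 0.0195
gripper_force: 0.0
```

Emit:
apply_moves(motion=[{"x":0,"y":0,"z":0,"ax":0,"ay":0,"az":0,"jaw":-1},{"x":0,"y":0,"z":0,"ax":0,"ay":0,"az":0,"jaw":-1},{"x":0,"y":0,"z":0,"ax":0,"ay":0,"az":0,"jaw":-1}])

```text
clock: 16.35
tool_pos: [0.5311, 0.2201, 0.0591]
tool_rot: [0.001, 0.729, 0.685, 0.002]
contact_force: [0.7, -0.1, 0.8]
grip_width: 0.0159
gripper_force: 10.0
```

```bash
cat >> h.py <<'E'
def mark():
    for n in('scene','wrist'):
        f=grab(n);h=cv2.cvtColor(f['color'],cv2.COLOR_RGB2HSV);m=(((h[...,0]<10)|(h[...,0]>170))&(h[...,1]>70)&(h[...,2]>80)).astype(np.uint8)
        w=np.zeros_like(m);u,v=proj(f,[.531,.22,.06]);cv2.circle(w,(int(u),int(v)),28 if n=='scene' else 90,1,-1);k,l,st,c=cv2.connectedComponentsWithStats(m*w)
        for i in range(1,k):
            if st[i,4]>3: print(n,'red',st[i,4],pix(f,*c[i],.06)[:2].round(4))
E
python3 -c "
from h import *
s=sense();print(s['contact_force'],s['torque'],s['grip_width']);mark();knob()"
```

```text
[ 0.74661661 -0.09161046  0.78168472] [-0.02151268 -0.30307682  0.00589447] 0.015861321803444538
scene red 20 [0.535  0.1815]
wrist red 84 [0.5032 0.2254]
ptr 77 [0.5309 0.2235] rel [-0.0008  0.0028] dir deg -96.1 [0.0018 0.001 ] tip/az of mean 106.7
{'g': [0.5828, 0.2316], 'w': [0.5187, 0.2714], 'b': [0.5764, 0.1959], 'mark': [0.5085, 0.2245]} axis [0.5317 0.2207] green az 12.0
```

Emit:
apply_moves(motion=[{"x":0,"y":0,"z":0,"ax":0,"ay":0,"az":0.06,"jaw":-1},{"x":0,"y":0,"z":0,"ax":0,"ay":0,"az":0.12,"jaw":-1},{"x":0,"y":0,"z":0,"ax":0,"ay":0,"az":0.18,"jaw":-1},{"x":0,"y":0,"z":0,"ax":0,"ay":0,"az":0.24,"jaw":-1},{"x":0,"y":0,"z":0,"ax":0,"ay":0,"az":0.3,"jaw":-1}])

```text
clock: 17.0
tool_pos: [0.5308, 0.2202, 0.0591]
tool_rot: [0.001, 0.869, 0.494, 0.002]
contact_force: [1.3, -1.2, 1.2]
grip_width: 0.016
gripper_force: 10.0
```

```bash
python3 -c "
from h import *
s=sense();print(s['contact_force'],s['torque'],s['grip_width']);mark();knob();go(.531,.22,.059,13.3)"
```

```text
[ 1.33135304 -1.16675991  1.1809091 ] [-0.03877637 -0.04020275  0.05290617] 0.01603387102870189
wrist red 78 [0.503  0.2255]
ptr 85 [0.5328 0.2233] rel [0.0011 0.0026] dir deg -121.1 [0.002 0.001] tip/az of mean 67.7
{'g': [0.5827, 0.2317], 'w': [0.5184, 0.2714], 'b': [0.5765, 0.1917], 'mark': [0.5079, 0.2242]} axis [0.5317 0.2207] green az 12.2
shift [-0.0001  0.0003  0.0001] turn [ 0.0013 -0.0018  0.5139] at [0.5308 0.2202 0.0591] 17.15 [-0.5  0.1  2.4]
```

Ring mark unchanged; the knob follows. I'll continue.

Emit:
apply_moves(motion=[{"x":0,"y":0,"z":0,"ax":0,"ay":0,"az":0.06,"jaw":-1},{"x":0,"y":0,"z":0,"ax":0,"ay":0,"az":0.12,"jaw":-1},{"x":0,"y":0,"z":0,"ax":0,"ay":0,"az":0.18,"jaw":-1},{"x":0,"y":0,"z":0,"ax":0,"ay":0,"az":0.24,"jaw":-1},{"x":0,"y":0,"z":0,"ax":0,"ay":0,"az":0.3,"jaw":-1}])

```text
clock: 17.65
tool_pos: [0.5306, 0.2204, 0.0591]
tool_rot: [0.0, 0.96, 0.279, 0.002]
contact_force: [-0.1, 0.5, 2.6]
grip_width: 0.0157
gripper_force: 10.0
```

Emit:
apply_moves(motion=[{"x":0,"y":0,"z":0,"ax":0,"ay":0,"az":0.06,"jaw":-1},{"x":0,"y":0,"z":0,"ax":0,"ay":0,"az":0.12,"jaw":-1},{"x":0,"y":0,"z":0,"ax":0,"ay":0,"az":0.18,"jaw":-1},{"x":0,"y":0,"z":0,"ax":0,"ay":0,"az":0.21,"jaw":-1},{"x":0,"y":0,"z":0,"ax":0,"ay":0,"az":0.21,"jaw":-1}])

```text
clock: 18.15
tool_pos: [0.5305, 0.2206, 0.0591]
tool_rot: [-0.0, 0.993, 0.119, 0.001]
contact_force: [-1.7, -0.3, 3.3]
grip_width: 0.016
gripper_force: 10.0
```

```bash
python3 -c "
from h import *
s=sense();print(s['contact_force'],s['torque'],s['grip_width']);mark();knob();go(.531,.22,.059,13.3)"
```

```text
[-1.72330253 -0.25383303  3.31052716] [ 0.16203659  0.43497041 -0.03621159] 0.01600060582861123
scene red 30 [0.5324 0.1805]
wrist red 294 [0.5476 0.1736]
ptr 57 [0.5337 0.2205] rel [0.0034 0.0009] dir deg -166.3 [0.0013 0.001 ] tip/az of mean 14.6
{'g': [0.5827, 0.2321], 'w': [0.5181, 0.2716], 'r': [0.5425, 0.1677], 'b': [0.5764, 0.1925]} axis [0.5303 0.2196] green az 13.3
shift [0.0004 0.0008 0.0001] turn [ 0.0001 -0.0019  0.0045] at [0.5305 0.2206 0.0591] 18.3 [-1.4  2.   4.7]
```

Pointer at about 14° against green at 13.3°. Releasing and rising.

Emit:
apply_moves(motion=[{"x":0,"y":0,"z":0,"ax":0,"ay":0,"az":0,"jaw":-0.1},{"x":0,"y":0,"z":0,"ax":0,"ay":0,"az":0,"jaw":-0.1},{"x":0,"y":0,"z":0,"ax":0,"ay":0,"az":0,"jaw":-0.1},{"x":0,"y":0,"z":-0.03,"ax":0,"ay":0,"az":0,"jaw":-0.1},{"x":0,"y":0,"z":-0.07,"ax":0,"ay":0,"az":0,"jaw":-0.1}])

```text
clock: 18.8
tool_pos: [0.5293, 0.2193, 0.1138]
tool_rot: [0.001, 0.993, 0.118, -0.0]
contact_force: [0.2, 1.4, 0.5]
grip_width: 0.0379
gripper_force: 0.0
```

Emit:
apply_moves(motion=[{"x":0,"y":0,"z":-0.05,"ax":0,"ay":0,"az":0,"jaw":-0.1},{"x":0,"y":0,"z":-0.1,"ax":0,"ay":0,"az":0,"jaw":-0.1},{"x":0,"y":0,"z":-0.13,"ax":0,"ay":0,"az":0,"jaw":-0.1},{"x":0,"y":0,"z":-0.13,"ax":0,"ay":0,"az":0,"jaw":-0.1}])

```text
clock: 19.2
tool_pos: [0.5319, 0.2207, 0.2229]
tool_rot: [-0.001, 0.993, 0.118, 0.005]
contact_force: [0.9, 0.6, 0.6]
grip_width: 0.0387
gripper_force: 0.0
```

```bash
python3 -c "
from h import *
mark();knob();cols();s=sense();print(s['tool_pos'],s['contact_force'],s['clock'])"
```

```text
scene red 29 [0.5326 0.1806]
wrist red 122 [0.5453 0.1709]
wrist red 29 [0.5031 0.2257]
ptr 40 [0.5362 0.221 ] rel [0.0059 0.0015] dir deg -165.7 [0.0029 0.0011] tip/az of mean 14.8
{'g': [0.5822, 0.2318], 'w': [0.5182, 0.2711], 'r': [0.5425, 0.1678], 'b': [0.5754, 0.1916], 'mark': [0.5035, 0.2256]} axis [0.5303 0.2195] green az 13.4
scene g 115.0 [ 0.5499 -0.3213] [[0.557, -0.267], [0.567, -0.392], [0.542, -0.374], [0.534, -0.252]]
[0.52957473 0.21973245 0.21738227] [-0.13116906 -0.81395648  0.05558661] 19.45
```

Pointer is within about 1° of green, the ring mark is unchanged, and the bar is green up on the mat.

```bash
python3 -c "
from bench import hand_in
print(hand_in())"
```

```text
the job is handed in; nothing more can be done
None
```

The job is handed in (no verdict came back): by my last camera measurements the bar is green face up near the centre of the mat, the knob pointer is within about 1–2° of the green dot, and the ring mark hasn't moved; I kept clear of the beaker and bottles but didn't re-measure them.

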